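# Select the loop antenna and send a tuning dash

### The job

Switch the station to the loop antenna by gently pressing the blue button on the antenna selector all the way down with the fingertips and letting it come up again, leaving the other buttons untouched. Then press the knob of the Morse key down gently with the fingertips, hold it down for at least two seconds to send a tuning dash, and let go. Do not lift or shift the key, and leave the mug, jar, screwdriver and cat ornament where they are.

Things in the scene. Friction and masses are not known exactly. Their poses are not given: they have to be found in the camera images.
- selector: antenna selector: fixed low green case with black top panel, 120 (x) x 290 (y) x 55 (z) mm; origin at the centre of its underside, z up. Four push buttons stand in one row along its y axis on the top panel, 60 mm apart centre to centre, at y = -90, -30, +30 and +90 mm; which colour is in which place varies
- blue_top (a point): the blue button, the one to press: round cap 30 mm across in a grey collar 46 mm across and 12 mm high. This point is the centre of the cap's top face (it goes down with the cap), z up, x and y along the selector's; at rest it lies 24 mm above the selector's panel, 12 mm above its collar, 79 mm above the table
- blue (a joint): travel of the blue button in m: 0 up, 0.008 fully down; it counts as pressed beyond 0.005. A spring returns it: about 1.2 N to start, 4 N fully down
- red_top (a point): a push button on the antenna selector, like the blue one: round red cap 30 mm across in a grey collar; this point is the centre of the cap's top face, z up. To be left alone
- red (a joint): travel of the red button in m: 0 up, 0.008 fully down, same spring as the blue one; must stay up
- yellow_top (a point): a push button on the antenna selector, like the blue one: round yellow cap 30 mm across in a grey collar; this point is the centre of the cap's top face, z up. To be left alone
- yellow (a joint): travel of the yellow button in m: 0 up, 0.008 fully down, same spring; must stay up
- white_top (a point): a push button on the antenna selector, like the blue one: round white cap 30 mm across in a grey collar; this point is the centre of the cap's top face, z up. To be left alone
- white (a joint): travel of the white button in m: 0 up, 0.008 fully down, same spring; must stay up
- key: Morse key: loose, about 0.8 kg, dark wooden base 150 (x) x 85 (y) x 20 (z) mm with a brass lever along its x axis on two brass posts; origin at the centre of the base's underside, z up. The lever's knob is at its -x end
- knob_top (a point): centre of the flat top face of the Morse key's knob, a black disc 36 mm across and 9 mm thick, 55 mm towards -x from the key's origin, so above the base; at rest 64 mm above the table. It moves with the lever; the brass posts (54 mm high) are 75 mm away towards +x
- key_lever (a joint): angle of the Morse key's lever in rad: 0 up, 0.085 fully down (the knob then is 6.4 mm lower); it counts as down beyond 0.05. A spring returns it: about 1.6 N at the knob to start, 3.9 N fully down
- mug: white mug, 76 mm across, 90 mm high, loose, standing behind the selector; origin at the centre of its underside, z up
- jar: white plastic jar with an orange label, 48 mm across, 75 mm high, loose, standing behind the selector; origin at the centre of its underside, z up
- screwdriver: orange-handled screwdriver, 160 mm long, loose, lying on the table in front of the selector (on the robot's side); origin on the table near its middle, its length along its x axis
- cat: orange cat ornament, 52 mm across, 80 mm high, loose, sitting on the table behind the Morse key; origin at the centre of its underside, z up
Not all that is in view belongs to the job. Several things look just like the key: the one meant starts farthest from the robot's base.

How it is judged (in metres and radians):
On the way, in this order (a step that is already met when the one before it is completed fails the run):
1. the blue button is pressed down by the fingers (value of joint blue above 0.005 m and contact force between blue and the fingers above 0.3 N), for 0.05 s.
2. the blue button is up again (value of joint blue below 0.0015 m), for 0.1 s.
3. with the blue button up, the Morse key is held down by the fingers for two seconds (1.8 s counts) (value of joint key_lever above 0.05 rad and contact force between key_lever and the fingers above 0.3 N and value of joint blue below 0.0015 m), for 1.8 s.
4. the Morse key is let up (value of joint key_lever below 0.015 rad), for 0.1 s.
At the end, for the whole second after the job is handed in: All four buttons are up (within 1.5 mm) and the key's lever is up (below 0.015 rad); the Morse key, mug, jar, screwdriver and cat stand within 10 mm of where they were, upright, with the key at rest (value of joint key_lever below 0.015 rad and value of joint each of blue, red, yellow, white below 0.0015 m and distance of each of key, mug, jar, cat, screwdriver from where it was at the start of the episode below 0.01 m and linear speed of key below 0.02 m/s and angle between key's own z axis and vertical below 0.1 rad and angle between each of mug, jar, cat's own z axis and vertical below 0.15 rad); the robot touches nothing.
It fails at once if the red, yellow or white button is touched (over 0.5 N) or goes down more than 1.5 mm (value of joint any of red, yellow, white above 0.0015 m or contact force between any of red, yellow, white and anything else above 0.5 N).
It fails at once if the blue button or the key's knob is pushed with more than 25 N (contact force between blue and anything else above 25 N or contact force between key_lever and the arm above 25 N or contact force between key_lever and the fingers above 25 N).
It fails at once if the Morse key is shifted or lifted by more than 10 mm, or tipped (distance of key from where it was at the start of the episode above 0.01 m or angle between key's own z axis and vertical above 0.1 rad).
It fails at once if the mug, jar, screwdriver or cat is moved by more than 10 mm (distance of any of mug, jar, cat, screwdriver from where it was at the start of the episode above 0.01 m).
It also fails if it takes over 48 s, if anything falls off the work surface, if the arm or the gripper's body presses on something with over 40 N, if the wrist force passes 120 N, or if a joint passes its speed limit or range.

### The arm

A 6-joint arm with a two-finger parallel gripper is mounted at the origin on the work surface. World frame = base frame: x ahead of the robot, y to its left, z up, the work surface at z = 0. Lengths are in m, angles in degrees, forces in N, time in s.
With the tool pointing down it reaches from about 0.375 to 0.9 m from the base axis. Payload 3.1 kg.
Tool frame: the origin (TCP) lies on the centre line of the jaws, within the pads' length; the fingertips stand 14 mm ahead of it and the grasp point (between the pads) lies 5 mm behind it (bot.tips_ahead is the distance from the TCP to the fingertips, in m); z points along the fingers, y is the line along which they close (so a half turn about z gives the same grasp; the last joint's range is limited). The gripper opens to 87 mm and grips with 3 to 60 N. Pads are 19 mm wide; open, the fingers measure 117 mm over their backs; the gripper's body (75 mm by 190 mm) begins 51 mm behind the grasp point.
Start: joints at [63.856, 30.224, 82.088, -0, 67.689, -10.227], TCP at [0.171, 0.601, 0.237] pointing down, gripper open.
Joint ranges: [-176.69, 176.69], [-43.24, 126.21], [12.49, 139.97], [-82, 262], [0, 151.66], [-163.58, 163.58]. Speed limits (degrees/s): [159.86, 159.86, 180, 180, 180, 180].

### API

Orientations are given as a 3x3 rotation matrix whose columns are the frame's x, y, z axes.
In Python, from rig import bot gives the robot as it stands.
- The arm moves only by the tool play_rows, never from a script. Its argument "moves" is a list that holds one entry, the list of rows, each a list of 6 numbers: the shift along the tool's x, y, z in mm, then the turn, a rotation vector about the tool's x, y, z in rad. A call has 1 to 5 rows; each row shifts and turns the commanded pose from where the row before left it, along the tool's axes as they then stand; what a row does not reach is not made up. A row lasts 1/10 s, in which the tool goes at most 50 mm and 8.59 degrees, less where a joint would pass 70% of its speed; a pose out of reach is approached as far as the arm can. A call with a gripper value outside its range is refused whole. "fingers" is the opening, from -1 (shut) to 1 (fully open), set as the call begins (left out, the last holds). The fingers move at their own pace and stop on an object; the grip force is fixed at half the most. Time passes only in rows, so rows that do not move let the fingers close. It gives the time, the measured TCP pose, the force, the opening and the grip force at its end, in the units of the state.
- bot.read_state(): the state, without advancing time (a new reading comes with each control period).
- bot.capture(name): name is "scene" or "top"; returns a dict with "image" (480x640x3 uint8, blue, green, red), "fx", "fy", "cx", "cy" (pixels), "R" (3x3) and "t" (3): a world point X has camera coordinates R X + t. Camera axes: x right, y down, z forward; pixel columns grow to the right and rows downward; lengths in m; the calibration is good to about 2 mm. A picture is of the moment at which its call begins. There is no depth.
- bot.hand_in(): hands the job in; it is judged then, once.
Trained networks look in a picture, given as the dict that the camera call returned (one of the last four; its "shot" number tells which), for a name from the list of things; names that differ only in an ending like _2 or _b are one class to them, and where a whole thing is asked for, a point or a joint stands for the part that bears it (a point fixed in the world has none). Each returns a list of dicts, best first, with "confidence" (0 to 1); they miss things now and then, are a little off and sometimes report something else, mostly with a low value. They report only what shows in the picture. A call takes as long as a camera call. They do not tell look-alikes from the thing itself.
- bot.search_frame(picture, query): "centre" ([column, row] in pixels, amid what is visible of it).
- bot.silhouettes(picture, query): "pixels" (480x640 bool, what is visible of it) and "centre" ([column, row] in pixels, amid what is visible of it).
- bot.pinpoint(picture, query): "centre" ([column, row] in pixels: a listed point, or the origin of a listed thing).
The state is a dict: "time_s": time; "joint_positions": joint angles; "qvel": joint speeds; "tau": joint torques, N m; "position": TCP position; "tcp_rot": TCP orientation; "force": force on the tool from outside, world axes, zero at the start; "moment": the same for the moment, N m; "opening": opening from 0.0 (shut) to 1.0 (fully open); "grasp_force": force on a finger pad.
Only numpy, scipy, OpenCV 4.12 (cv2) and the standard library are available. Lean on these libraries where they do the work, as an engineer would, in place of code of your own. Each camera call takes 0.05 s, during which the arm holds its last target. There are 200 camera calls.

## Working session

There is one attempt and no reset: what is moved stays moved. The work goes in short steps, Python scripts to look and compute and a tool call to move; the robot and the scene stay as the last step left them, time stands still between calls to the robot, and variables do not carry over. Pictures are saved under pics/ and viewed, at most 10 in all, crops included, and the job is handed in when it is done.

Besides the shell and the picture viewer there is one more tool, called after "Emit:" as name(argument=value, ...) on one line, values as JSON. play_rows: Moves the arm, as the interface text tells. Its arguments: {"type":"object","properties":{"moves":{"type":"array","items":{"type":"array","items":{"type":"array","items":{"type":"number"}}}},"fingers":{"type":"number"}},"required":["moves"]}

```bash
mkdir -p pics; cat > h.py <<'E'
import numpy as np, cv2
from rig import bot
def ray(c,px,z):
    R=np.array(c["R"]);t=np.array(c["t"])
    d=R.T@np.array([(px[0]-c["cx"])/c["fx"],(px[1]-c["cy"])/c["fy"],1]);o=-R.T@t
    return o+d*(z-o[2])/d[2]
E
python3 - <<'E'
from h import *
s=bot.read_state();print(s["position"],np.round(s["tcp_rot"],3).tolist(),s["opening"],bot.tips_ahead,s["time_s"])
for n in("scene","top"):
    c=bot.capture(n);cv2.imwrite(f"pics/{n}0.png",c["image"])
    print(n,"cam",np.round(-np.array(c["R"]).T@np.array(c["t"]),2))
    for q,z in(("blue_top",.079),("red_top",.079),("yellow_top",.079),("white_top",.079),("knob_top",.064),("key",0),("mug",0),("jar",0),("cat",0),("screwdriver",0),("selector",0)):
        for d in bot.pinpoint(c,q):
            print(q,round(d["confidence"],2),np.round(d["centre"],1),np.round(ray(c,d["centre"],z)[:2],4))
E
```

```text
[0.17106811 0.6004027  0.23557789] [[-0.962, 0.274, -0.001], [0.274, 0.962, -0.002], [0.0, -0.002, -1.0]] 1.0017869713163483 0.014 0.0
scene cam [1.25 0.   0.81]
blue_top 0.75 [441.3 277.2] [0.621 0.166]
red_top 0.69 [417.1 299.8] [0.6716 0.1233]
red_top 0.53 [373.6 265.5] [0.6025 0.0535]
yellow_top 0.81 [404.5 267.9] [0.6044 0.1057]
white_top 0.73 [480.3 282.5] [0.6281 0.2292]
knob_top 0.83 [182.6 160.4] [ 0.3213 -0.3455]
knob_top 0.66 [282.  174.4] [ 0.3535 -0.1318]
knob_top 0.65 [201.9 231.3] [ 0.5263 -0.261 ]
key 0.85 [211.4 278.4] [ 0.5844 -0.2404]
key 0.61 [290.7 207.2] [ 0.3815 -0.1134]
key 0.6 [183.9 201.7] [ 0.3793 -0.3402]
mug 0.89 [455.  369.6] [0.7473 0.1897]
jar 0.64 [386.1 351.5] [0.7208 0.0796]
cat 0.83 [227.4 330.4] [ 0.6973 -0.1901]
screwdriver 0.56 [420.4 254.9] [0.499  0.1482]
selector 0.81 [418.6 294.3] [0.596  0.1396]
top cam [ 0.41 -0.04  1.19]
blue_top 0.49 [194.4 206.9] [0.615  0.1725]
red_top 0.55 [259.7 220.2] [0.5879 0.0519]
yellow_top 0.46 [227.8 212.6] [0.6032 0.1108]
white_top 0.48 [168.4 205.1] [0.6191 0.2204]
knob_top 0.78 [470.4 362.9] [ 0.3188 -0.3306]
knob_top 0.65 [426.1 251.1] [ 0.5262 -0.2581]
knob_top 0.65 [360.2 348.8] [ 0.3488 -0.129 ]
knob_top 0.23 [191.6 210. ] [0.6119 0.1805]
key 0.98 [465.6 325.7] [ 0.3851 -0.3416]
key 0.74 [347.7 322.2] [ 0.3967 -0.1112]
key 0.63 [406.2 226.2] [ 0.5835 -0.2329]
mug 0.55 [194.3 147. ] [0.7521 0.1888]
jar 0.83 [244.8 163.2] [0.7171 0.0876]
cat 0.84 [381.  170.9] [ 0.6972 -0.1863]
screwdriver 0.95 [212.7 274. ] [0.4956 0.1507]
selector 0.7 [214.7 217. ] [0.6086 0.1473]
```

View crops.

```bash
python3 - <<'E'
import cv2
a=cv2.imread("pics/scene0.png");b=cv2.imread("pics/top0.png")
cv2.imwrite("pics/top_crop.png",cv2.resize(b[120:400,140:520],None,fx=2,fy=2,interpolation=cv2.INTER_CUBIC))
cv2.imwrite("pics/key_crop.png",cv2.resize(b[190:290,360:480],None,fx=5,fy=5,interpolation=cv2.INTER_CUBIC))
cv2.imwrite("pics/sel_crop.png",cv2.resize(b[180:250,140:290],None,fx=5,fy=5,interpolation=cv2.INTER_CUBIC))
E
```

```text
(no output)
```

View pics/scene0.png

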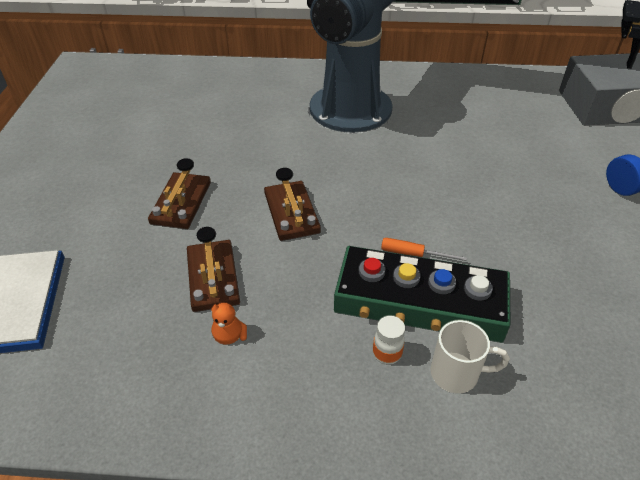

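View pics/top_crop.png

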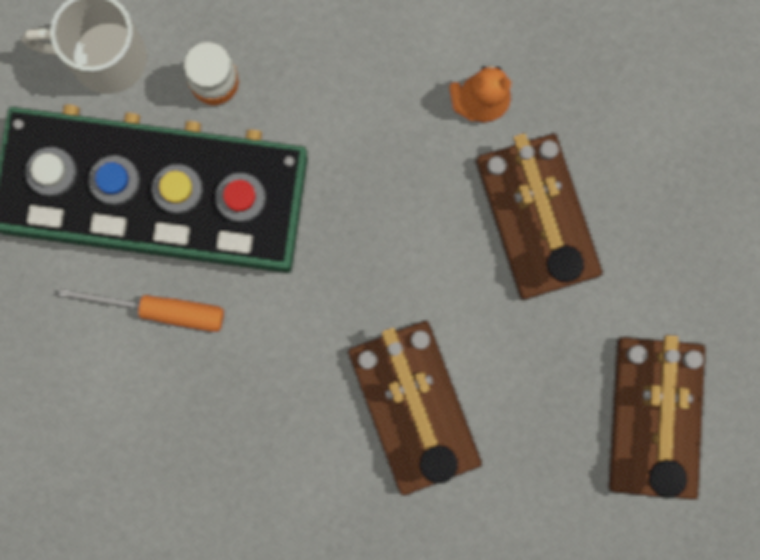

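View pics/key_crop.png

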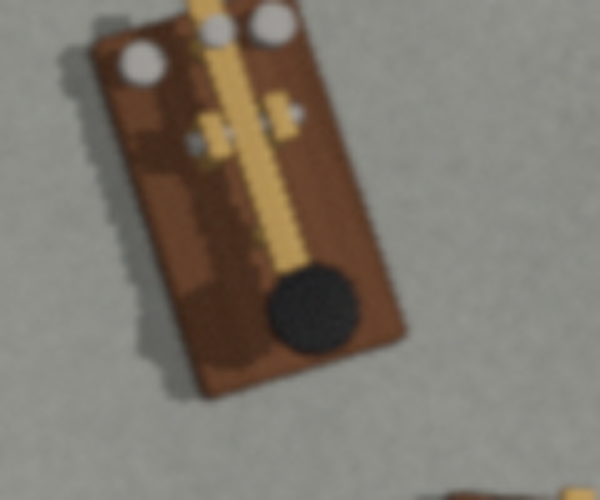

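View pics/sel_crop.png

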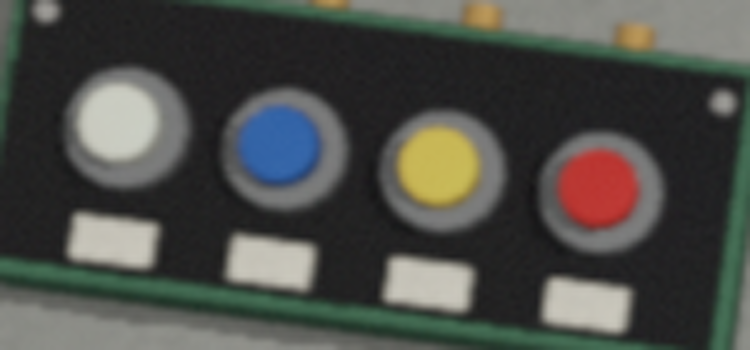

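The scene shows three look-alike keys: knobs in "scene" are at (206,234), (185,165) and (285,174), and in "top" at (423,252), (474,359) and (359,352). The one meant is scene (206,234) / top (423,252). It lies about 0.63 m from the base, against 0.51 and 0.41 m, and the cat sits right behind it. The crop confirms its knob at top (422.6,251.8). The blue cap is at top (195.6,209), between white and yellow.

```bash
cat >> h.py <<'E'
def rel(p):
    s=bot.read_state();R=np.array(s["tcp_rot"]);return np.round(R.T@(np.array(p)-s["position"])*1000,1)
E
python3 - <<'E'
from h import *
C={n:bot.capture(n) for n in("scene","top")}
def blob(im,kind,near):
    h=cv2.cvtColor(im,cv2.COLOR_BGR2HSV)
    rng={"blue":((100,120,60),(125,255,255)),"red":((0,190,80),(4,255,255)),"yellow":((22,120,100),(34,255,255)),"knob":((0,0,0),(180,255,45))}[kind]
    m=cv2.inRange(h,*rng);n,l,st,ce=cv2.connectedComponentsWithStats(m)
    i=min((i for i in range(1,n) if st[i,4]>40),key=lambda i:np.hypot(*(ce[i]-near)));return ce[i],st[i]
for k,z,ns,nt in(("blue",.079,(443,276),(195,209)),("yellow",.079,(407,270),(227,213)),("red",.079,(372,266),(259,218)),("knob",.064,(206,234),(422.6,251.8))):
    A=[];b=[]
    for n,near in(("scene",ns),("top",nt)):
        c=C[n];p,st=blob(c["image"],k,near);R=np.array(c["R"]);t=np.array(c["t"])
        print(k,n,np.round(p,1),st,np.round(ray(c,p,z),4))
        d=ray(c,p,0)+R.T@t;d/=np.linalg.norm(d);P=np.eye(3)-np.outer(d,d);A.append(P);b.append(P@(-R.T@t))
    print("  tri",np.round(np.linalg.lstsq(np.vstack(A),np.hstack(b),rcond=None)[0],4))
print(rel((.171,.6,.2)))
E
```

```text
blue scene [442.7 277.1] [434 269  18  17 258] [0.6207 0.1683 0.079 ]
blue top [195.4 208.8] [188 201  16  16 196] [0.6114 0.1705 0.079 ]
  tri [0.6129 0.1712 0.0702]
yellow scene [407.  271.2] [398 263  19  17 243] [0.6116 0.1096 0.079 ]
yellow top [227.3 213.1] [220 206  16  15 192] [0.6023 0.1117 0.079 ]
  tri [0.6038 0.1119 0.0702]
red scene [371.9 265.4] [364 258  17  16 220] [0.6024 0.0506 0.079 ]Traceback (most recent call last):
  File "<stdin>", line 11, in <module>
  File "<stdin>", line 7, in blob
ValueError: min() iterable argument is empty
```

Emit:
play_rows(moves=[[[0, 0, 0, 0, 0, 0]]], fingers=-1)

```text
time_s: 1.4
position: [0.1713, 0.6011, 0.2365]
tcp_rot: [[-0.962, 0.274, -0.0], [0.274, 0.962, 0.0], [0.0, 0.0, -1.0]]
force: [0.0, 0.1, -0.4]
opening: 0.963
grasp_force: 0.0
```

Emit:
play_rows(moves=[[[-36, -19.5, 0, 0, 0, 0], [-36, -19.5, 0, 0, 0, 0], [-36, -19.5, 0, 0, 0, 0], [-36, -19.5, 0, 0, 0, 0], [-36, -19.5, 0, 0, 0, 0]]])

```text
time_s: 1.9
position: [0.3187, 0.4568, 0.2367]
tcp_rot: [[-0.962, 0.274, 0.0], [0.274, 0.962, 0.0], [-0.0, 0.0, -1.0]]
force: [0.1, 0.1, -0.8]
opening: 0.541
grasp_force: 0.0
```

Emit:
play_rows(moves=[[[-36, -19.5, 0, 0, 0, 0], [-36, -19.5, 0, 0, 0, 0], [-36, -19.5, 0, 0, 0, 0], [-36, -19.5, 0, 0, 0, 0], [-36, -19.5, 0, 0, 0, 0]]])

```text
time_s: 2.4
position: [0.4652, 0.3135, 0.2367]
tcp_rot: [[-0.962, 0.274, 0.0], [0.274, 0.962, 0.0], [-0.0, 0.0, -1.0]]
force: [0.9, 0.2, -0.0]
opening: 0.083
grasp_force: 0.0
```

Emit:
play_rows(moves=[[[-36, -19.5, 0, 0, 0, 0], [-36, -19.5, 0, 0, 0, 0], [-36, -19.5, 0, 0, 0, 0], [-36, -19.5, 0, 0, 0, 0], [-36, -19.5, 0, 0, 0, 0]]])

```text
time_s: 2.9
position: [0.6115, 0.1703, 0.2366]
tcp_rot: [[-0.962, 0.274, 0.0], [0.274, 0.962, 0.0], [-0.0, 0.0, -1.0]]
force: [0.5, 0.6, -0.5]
opening: -0.001
grasp_force: 0.0
```

```bash
python3 - <<'E'
from h import *
print(rel((.613,.1705,.079)),np.round(bot.read_state()["force"],2),bot.read_state()["opening"])
c=bot.capture("top");g=c["image"][236:268,406:440].max(2);m=(g<50).astype(np.uint8)
n,l,st,ce=cv2.connectedComponentsWithStats(m);i=1+st[1:,4].argmax()
p=ce[i]+(406,236);print(p,st[i],ray(c,p,.064))
print(ray(c,(422.6,251.8),.064))
c=bot.capture("scene");g=c["image"][220:250,190:222].max(2);m=(g<50).astype(np.uint8)
n,l,st,ce=cv2.connectedComponentsWithStats(m);i=1+st[1:,4].argmax()
p=ce[i]+(190,220);print(p,st[i],ray(c,p,.064-.003))
E
```

```text
[ -1.3   0.6 157.6] [ 0.54  0.58 -0.54] -0.0011474648219894847
[421.91891892 251.6036036 ] [  7   8  18  16 222] [ 0.52544205 -0.25020625  0.064     ]
[ 0.5250481  -0.25147377  0.064     ]
[205.82743363 234.16371681] [  7   7  19  16 226] [ 0.53023613 -0.25326476  0.061     ]
```

Emit:
play_rows(moves=[[[-1.3, 0, 35, 0, 0, 0], [0, 0, 35, 0, 0, 0], [0, 0, 30, 0, 0, 0], [0, 0, 20, 0, 0, 0], [0, 0, 10, 0, 0, 0]]])

```text
time_s: 3.5
position: [0.6098, 0.1717, 0.1043]
tcp_rot: [[-0.962, 0.274, -0.004], [0.274, 0.962, -0.0], [0.004, -0.001, -1.0]]
force: [-0.3, 0.2, -0.7]
opening: 0.006
grasp_force: 0.0
```

```bash
python3 - <<'E'
from h import *
s=bot.read_state();print(s["position"],np.round(s["force"],2))
c=bot.capture("scene");t=bot.capture("top")
a=cv2.resize(c["image"][200:320,350:500],None,fx=5,fy=5,interpolation=cv2.INTER_CUBIC)
cv2.imwrite("pics/press1.png",a)
E
```

```text
[0.60979383 0.17168326 0.10429471] [-0.25  0.19 -0.74]
```

View pics/press1.png

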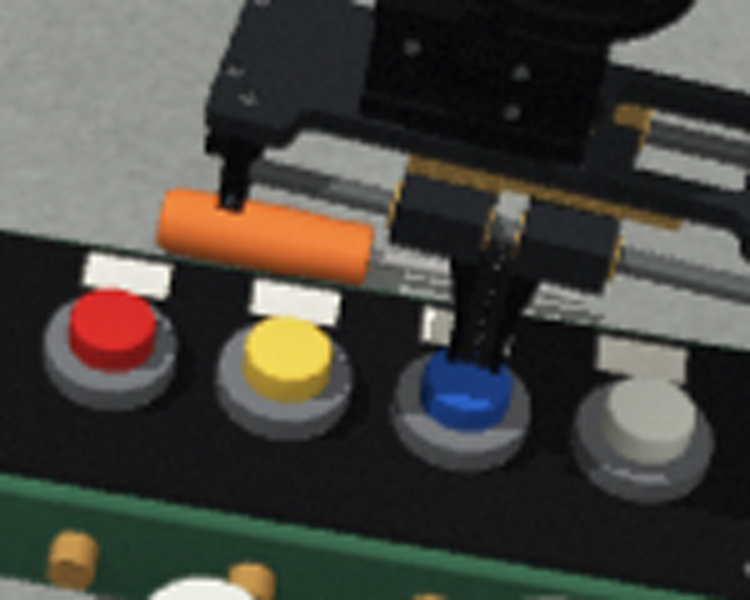

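The picture shows the closed tips just above the blue cap (crop about (475,360), cap (467,385)), clear of the neighbours. I'll press slowly.

Emit:
play_rows(moves=[[[-1.5, -1, 3, 0, 0, 0], [0, 0, 3, 0, 0, 0], [0, 0, 3, 0, 0, 0], [0, 0, 2, 0, 0, 0], [0, 0, 1, 0, 0, 0]]])

```text
time_s: 4.1
position: [0.6129, 0.1699, 0.0947]
tcp_rot: [[-0.962, 0.274, 0.0], [0.274, 0.962, 0.0], [-0.0, 0.0, -1.0]]
force: [-0.1, -0.8, 1.3]
opening: 0.004
grasp_force: 0.0
```

Emit:
play_rows(moves=[[[0, 0, 1, 0, 0, 0], [0, 0, 1, 0, 0, 0], [0, 0, 0, 0, 0, 0]]])

```text
time_s: 4.4
position: [0.6129, 0.1699, 0.0926]
tcp_rot: [[-0.962, 0.274, 0.0], [0.274, 0.962, 0.0], [-0.0, 0.0, -1.0]]
force: [-0.3, -1.2, 1.2]
opening: 0.003
grasp_force: 0.6
```

Emit:
play_rows(moves=[[[0, 0, 1, 0, 0, 0], [0, 0, 1, 0, 0, 0], [0, 0, 1, 0, 0, 0], [0, 0, 1, 0, 0, 0], [0, 0, 0, 0, 0, 0]]])

```text
time_s: 4.9
position: [0.613, 0.1699, 0.0886]
tcp_rot: [[-0.962, 0.274, 0.0], [0.274, 0.962, 0.0], [-0.0, 0.0, -1.0]]
force: [-1.1, 0.0, 2.4]
opening: 0.004
grasp_force: 1.4
```

Emit:
play_rows(moves=[[[0, 0, 1, 0, 0, 0], [0, 0, 1, 0, 0, 0], [0, 0, 0, 0, 0, 0]]])

```text
time_s: 5.2
position: [0.6129, 0.1699, 0.0866]
tcp_rot: [[-0.962, 0.274, 0.0], [0.274, 0.962, 0.0], [-0.0, 0.0, -1.0]]
force: [0.5, -0.3, 3.0]
opening: 0.005
grasp_force: 1.7
```

Emit:
play_rows(moves=[[[0, 0, 0.7, 0, 0, 0], [0, 0, 0, 0, 0, 0]]])

```text
time_s: 5.4
position: [0.6129, 0.1699, 0.0859]
tcp_rot: [[-0.962, 0.274, 0.0], [0.274, 0.962, 0.0], [-0.0, 0.0, -1.0]]
force: [-1.1, -0.5, 4.0]
opening: 0.003
grasp_force: 1.8
```

Emit:
play_rows(moves=[[[0, 0, 0.5, 0, 0, 0], [0, 0, 0, 0, 0, 0]]])

```text
time_s: 5.6
position: [0.6129, 0.1699, 0.0855]
tcp_rot: [[-0.962, 0.274, 0.0], [0.274, 0.962, 0.0], [-0.0, 0.0, -1.0]]
force: [-0.6, -0.8, 5.2]
opening: 0.007
grasp_force: 2.0
```

Force rose from about 1.3 N to 5 N over 8 mm, so the button is at its bottom stop. Now I'll let go and move over to the key.

Emit:
play_rows(moves=[[[0, 0, -5, 0, 0, 0], [0, 0, -10, 0, 0, 0], [0, 0, -25, 0, 0, 0], [0, 0, -30, 0, 0, 0], [0, 0, -30, 0, 0, 0]]])

```text
time_s: 6.1
position: [0.6122, 0.1699, 0.1861]
tcp_rot: [[-0.962, 0.274, -0.002], [0.274, 0.962, -0.0], [0.002, -0.001, -1.0]]
force: [1.5, -1.0, 0.1]
opening: 0.009
grasp_force: 0.0
```

```bash
python3 - <<'E'
from h import *
print(rel((.527,-.251,.078)))
c=bot.capture("scene")
g=c["image"][258:292,425:460];m=cv2.inRange(cv2.cvtColor(g,cv2.COLOR_BGR2HSV),(100,120,60),(125,255,255))
print(cv2.boundingRect(m),cv2.countNonZero(m))
E
```

```text
[ -33.7 -428.   108.3]
(9, 11, 18, 17) 258
```

Blue cap shows the same blob as at the start (434,269, 258 px), so it is up again.

Emit:
play_rows(moves=[[[-3.4, -42.8, 0, 0, 0, 0], [-3.4, -42.8, 0, 0, 0, 0], [-3.4, -42.8, 0, 0, 0, 0], [-3.4, -42.8, 0, 0, 0, 0], [-3.4, -42.8, 0, 0, 0, 0]]])

```text
time_s: 6.65
position: [0.5698, -0.0419, 0.1855]
tcp_rot: [[-0.962, 0.274, -0.0], [0.274, 0.962, 0.0], [0.0, 0.0, -1.0]]
force: [1.3, 0.1, -0.1]
opening: 0.009
grasp_force: 0.0
```

Emit:
play_rows(moves=[[[-3.4, -42.8, 0, 0, 0, 0], [-3.4, -42.8, 0, 0, 0, 0], [-3.4, -42.8, 0, 0, 0, 0], [-3.4, -42.8, 0, 0, 0, 0], [-3.4, -42.8, 0, 0, 0, 0]]])

```text
time_s: 7.15
position: [0.5274, -0.2525, 0.1855]
tcp_rot: [[-0.962, 0.274, -0.0], [0.274, 0.962, 0.0], [0.0, 0.0, -1.0]]
force: [1.0, -0.1, -1.0]
opening: 0.005
grasp_force: 0.0
```

Emit:
play_rows(moves=[[[0, 0, 35, 0, 0, 0], [0, 0, 35, 0, 0, 0], [0, 0, 15, 0, 0, 0], [0, 0, 10, 0, 0, 0], [0, 0, 0, 0, 0, 0]]])

```text
time_s: 7.65
position: [0.5275, -0.2505, 0.0892]
tcp_rot: [[-0.962, 0.274, -0.002], [0.274, 0.962, 0.002], [0.002, 0.001, -1.0]]
force: [0.3, -0.4, -0.0]
opening: 0.003
grasp_force: 0.0
```

```bash
python3 - <<'E'
from h import *
print(rel((.527,-.251,.078)),np.round(bot.read_state()["force"],2))
c=bot.capture("scene")
cv2.imwrite("pics/press2.png",cv2.resize(c["image"][190:310,140:290],None,fx=5,fy=5,interpolation=cv2.INTER_CUBIC))
E
```

```text
[ 0.3 -0.7 11.2] [ 0.3  -0.37 -0.02]
```

View pics/press2.png

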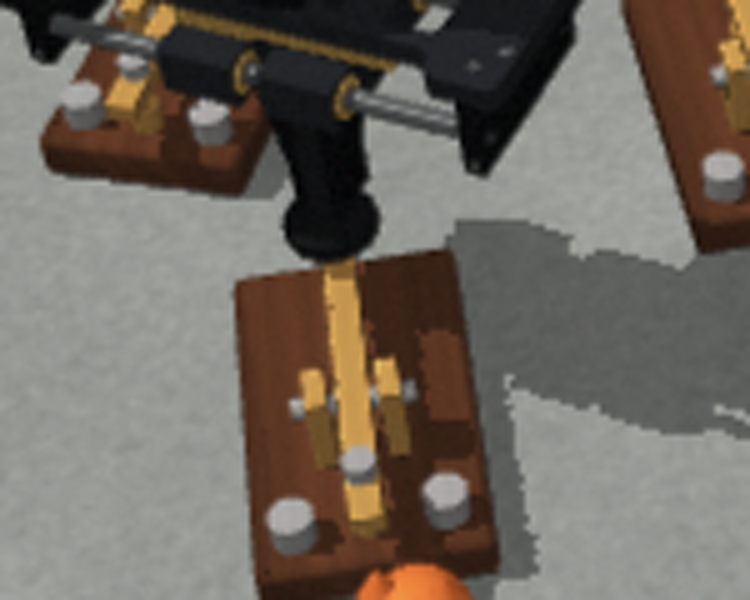

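The tips are centred above the right key's knob (crop about (332,215)). I'll press slowly.

Emit:
play_rows(moves=[[[0, 0, 3, 0, 0, 0], [0, 0, 3, 0, 0, 0], [0, 0, 3, 0, 0, 0], [0, 0, 1, 0, 0, 0], [0, 0, 1, 0, 0, 0]]])

```text
time_s: 8.2
position: [0.5282, -0.251, 0.0794]
tcp_rot: [[-0.962, 0.274, 0.0], [0.274, 0.962, -0.0], [-0.0, -0.0, -1.0]]
force: [-0.1, 0.2, 0.3]
opening: 0.005
grasp_force: 0.0
```

Emit:
play_rows(moves=[[[0, 0, 1, 0, 0, 0], [0, 0, 1, 0, 0, 0], [0, 0, 1, 0, 0, 0], [0, 0, 1, 0, 0, 0], [0, 0, 0, 0, 0, 0]]])

```text
time_s: 8.7
position: [0.5276, -0.2512, 0.0754]
tcp_rot: [[-0.962, 0.274, -0.001], [0.274, 0.962, -0.0], [0.001, -0.0, -1.0]]
force: [-3.3, -1.7, 4.7]
opening: 0.006
grasp_force: 1.9
```

Emit:
play_rows(moves=[[[0, 0, 0.7, 0, 0, 0], [0, 0, 0.5, 0, 0, 0], [0, 0, 0, 0, 0, 0]]])

```text
time_s: 9.0
position: [0.5279, -0.2511, 0.0742]
tcp_rot: [[-0.962, 0.274, -0.001], [0.274, 0.962, -0.0], [0.001, -0.0, -1.0]]
force: [-4.6, -1.9, 5.0]
opening: 0.003
grasp_force: 2.3
```

The sideways force comes from the knob's arc dragging the tips. I'll ease about 1 mm along with it while pressing a bit further.

Emit:
play_rows(moves=[[[0.7, -0.5, 0, 0, 0, 0], [0.2, -0.1, 0.6, 0, 0, 0], [0, 0, 0, 0, 0, 0]]])

```text
time_s: 9.3
position: [0.5277, -0.2512, 0.0736]
tcp_rot: [[-0.962, 0.274, 0.001], [0.274, 0.962, -0.0], [-0.001, 0.0, -1.0]]
force: [-1.0, 0.3, 3.0]
opening: 0.003
grasp_force: 2.0
```

```bash
python3 - <<'E'
from h import *
c=bot.capture("scene");cv2.imwrite("pics/press3.png",cv2.resize(c["image"][190:310,140:290],None,fx=5,fy=5,interpolation=cv2.INTER_CUBIC))
E
```

```text
(no output)
```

View pics/press3.png

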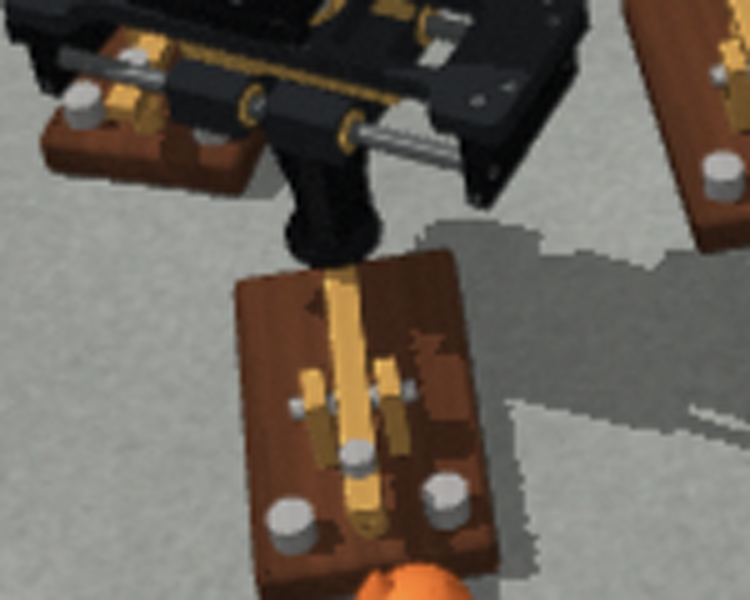

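The base hasn't moved and the knob is lower. I'll press the last bit and hold.

Emit:
play_rows(moves=[[[0.1, 0, 0.6, 0, 0, 0], [0, 0, 0, 0, 0, 0]]])

```text
time_s: 9.55
position: [0.5275, -0.2512, 0.073]
tcp_rot: [[-0.962, 0.274, 0.001], [0.274, 0.962, -0.0], [-0.001, 0.0, -1.0]]
force: [-0.1, 1.2, 4.4]
opening: 0.004
grasp_force: 2.1
```

Emit:
play_rows(moves=[[[0.1, -0.1, 0.6, 0, 0, 0], [0, 0, 0, 0, 0, 0]]])

```text
time_s: 9.75
position: [0.5274, -0.2513, 0.0727]
tcp_rot: [[-0.962, 0.274, 0.001], [0.274, 0.962, -0.0], [-0.001, 0.0, -1.0]]
force: [0.2, 2.3, 5.9]
opening: 0.003
grasp_force: 2.9
```

At the bottom stop with about 6 N. Holding for 2.5 s.

Emit:
play_rows(moves=[[[0, 0, 0, 0, 0, 0], [0, 0, 0, 0, 0, 0], [0, 0, 0, 0, 0, 0], [0, 0, 0, 0, 0, 0], [0, 0, 0, 0, 0, 0]]])

```text
time_s: 10.25
position: [0.5274, -0.2513, 0.0727]
tcp_rot: [[-0.962, 0.274, 0.001], [0.274, 0.962, -0.0], [-0.001, 0.0, -1.0]]
force: [-0.3, 1.1, 5.7]
opening: 0.004
grasp_force: 2.9
```

Emit:
play_rows(moves=[[[0, 0, 0, 0, 0, 0], [0, 0, 0, 0, 0, 0], [0, 0, 0, 0, 0, 0], [0, 0, 0, 0, 0, 0], [0, 0, 0, 0, 0, 0]]])

```text
time_s: 10.75
position: [0.5274, -0.2513, 0.0727]
tcp_rot: [[-0.962, 0.274, 0.001], [0.274, 0.962, -0.0], [-0.001, 0.0, -1.0]]
force: [-0.5, 1.4, 6.2]
opening: 0.007
grasp_force: 2.9
```

Emit:
play_rows(moves=[[[0, 0, 0, 0, 0, 0], [0, 0, 0, 0, 0, 0], [0, 0, 0, 0, 0, 0], [0, 0, 0, 0, 0, 0], [0, 0, 0, 0, 0, 0]]])

```text
time_s: 11.25
position: [0.5274, -0.2513, 0.0727]
tcp_rot: [[-0.962, 0.274, 0.001], [0.274, 0.962, -0.0], [-0.001, 0.0, -1.0]]
force: [-1.0, 1.1, 5.8]
opening: 0.01
grasp_force: 2.9
```

Emit:
play_rows(moves=[[[0, 0, 0, 0, 0, 0], [0, 0, 0, 0, 0, 0], [0, 0, 0, 0, 0, 0], [0, 0, 0, 0, 0, 0], [0, 0, 0, 0, 0, 0]]])

```text
time_s: 11.75
position: [0.5274, -0.2513, 0.0727]
tcp_rot: [[-0.962, 0.275, 0.001], [0.275, 0.962, -0.0], [-0.001, 0.0, -1.0]]
force: [1.2, 1.7, 5.7]
opening: 0.005
grasp_force: 2.9
```

Emit:
play_rows(moves=[[[0, 0, 0, 0, 0, 0], [0, 0, 0, 0, 0, 0], [0, 0, 0, 0, 0, 0], [0, 0, 0, 0, 0, 0], [0, 0, 0, 0, 0, 0]]])

```text
time_s: 12.25
position: [0.5274, -0.2513, 0.0727]
tcp_rot: [[-0.962, 0.274, 0.001], [0.274, 0.962, -0.0], [-0.001, 0.0, -1.0]]
force: [-0.4, 1.2, 5.1]
opening: 0.006
grasp_force: 2.9
```

Emit:
play_rows(moves=[[[0, 0, -3, 0, 0, 0], [0, 0, -5, 0, 0, 0], [0, 0, -15, 0, 0, 0], [0, 0, -30, 0, 0, 0], [0, 0, -40, 0, 0, 0]]])

```text
time_s: 12.75
position: [0.5252, -0.2505, 0.1642]
tcp_rot: [[-0.962, 0.274, -0.005], [0.274, 0.962, 0.003], [0.006, 0.002, -1.0]]
force: [0.1, -1.0, -0.3]
opening: 0.006
grasp_force: 0.0
```

Emit:
play_rows(moves=[[[0, 30, -20, 0, 0, 0], [0, 40, 0, 0, 0, 0], [0, 40, 0, 0, 0, 0], [0, 30, 0, 0, 0, 0], [0, 0, 0, 0, 0, 0]]])

```text
time_s: 13.25
position: [0.5651, -0.1131, 0.1851]
tcp_rot: [[-0.963, 0.27, -0.001], [0.27, 0.963, 0.001], [0.002, 0.001, -1.0]]
force: [-0.3, -0.1, -0.3]
opening: 0.009
grasp_force: 0.0
```

```bash
python3 - <<'E'
from h import *
s=bot.read_state();print(s["time_s"],s["position"],np.round(s["force"],2))
c=bot.capture("scene");a=cv2.imread("pics/scene0.png");d=cv2.absdiff(a,c["image"])
cv2.imwrite("pics/end.png",c["image"])
E
```

```text
13.25 [ 0.5651402  -0.11307537  0.18510091] [-0.31 -0.14 -0.26]
```

View pics/end.png

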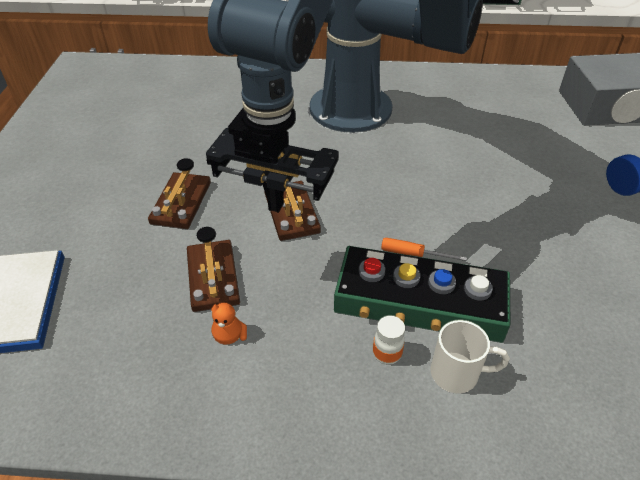

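Everything stands where it was: the key's knob is up at (206,234), the blue cap is up at (443,276), and the arm is clear. Handing in.

```bash
python3 -c "
from rig import bot
print(bot.hand_in())"
```

```text
the job is handed in; nothing more can be done
None
```

I pressed the blue button fully down and let it come up, held the farthest Morse key down for over 2.5 s, then released it and handed the job in. The last picture showed both up and nothing else visibly moved; the hand-in reported no verdict.

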